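# Scrap the over-ground mount and show the good one to the inspection camera

### The job

Two resin specimen mounts lie polished face down in the rinse rack, under its hinged keeper bar. Swing the bar right back, drop the thinner mount, which has been ground too low, into the grey reject bin, then take the thicker one out and hold it in the air in front of the inspection camera: its polished underside centred on the lens, square to it and 60 mm from it, without touching the camera and without disturbing the petri dish, the spare mount and the loupe on the bench. Finish holding it there, still; it is not put down or let go.

Things in the scene. Friction and masses are not known exactly. Their poses are not given: they have to be found in the camera images.
- rack: Aluminium rinse rack, fixed: a flat block 84 (x) x 176 (y) mm, top face 20 mm above the bench. Origin: footprint centre, on the bench; z up. Pockets 32 mm wide, 8 mm deep (ledge at 12 mm height) at x = 0, y = -56, 0, +56 mm; the middle one is empty, the mounts lie in the outer two, either way round. Hinge lugs 50 mm high at x = 24 to 42, y = -92 and 92 mm.
- keeper (a joint): Angle of the keeper bar (rad): 0 = down over the row of mounts, grows as the bar swings up and back over the rack's +x side, 2.4 = stop, right back. It may start slightly raised (up to 0.3). The pivots are snug (2 to 5 N at the bar): it stays where it is left.
- keeper_bar (a point): Middle of the keeper bar, a round steel rod 8 mm thick, 172 mm long, parallel to the rack y axis, on a flat arm at each end, its middle line 33 mm from the hinge axis. Down, it lies over the pocket centres, its middle 39 mm above the bench, 1 mm over the thick mount. Pinched from above, the rod rolls between the fingers as it swings.
- keeper_hinge (a point): Middle of the keeper bar's hinge axis, which is the rack's y axis direction: x = +33 mm, y = 0, z = 39 mm in the rack's frame. Axes as the rack's.
- thin_mount: The over-ground specimen mount: a round resin puck 30 mm wide and only 16 mm thick, about 30 g, in one outer pocket; its top stands 8 mm above the rack's top face. It lies upside down: origin at the centre of its upper (back) face, own z axis pointing down.
- thick_mount: The good specimen mount: a round resin puck 30 mm wide and 22 mm thick, about 30 g, in the other outer pocket; its top stands 14 mm above the rack's top face. It lies upside down: origin at the centre of its upper (back) face, own z axis pointing down, out through the polished face.
- polished_face (a point): Centre of the thick mount's polished face, its underside in the rack, 22 mm along the mount's z axis from its origin. The z axis points out of the polished face.
- reject_bin: Open grey plastic bin, fixed to the bench, 137 (x) x 107 (y) mm over the rim and 44 mm high, inside 124 x 94 mm, floor 3 mm thick. Origin: centre of the footprint, on the bench; z up.
- inspection_camera: Foot and yoke of the inspection camera, fixed to the bench: round foot 104 mm wide, two uprights holding the camera head between them, black clamp knobs out to y = -49 and +49 mm at 78 mm height. Origin: centre of the foot, on the bench; z up.
- camera_head (a joint): Tilt of the camera head (rad), clamped stiffly in the yoke: 0 = the lens looks straight up; positive = it leans towards the foot's -x side (towards the robot). It is 0.3 to 0.6 and is not to be moved.
- lens (a point): Centre of the front lens of the camera head, inside a white ring light 53 mm wide (head 58 mm wide at the front), 45 mm from the tilt axis, which lies 78 mm above the bench over the foot's centre. Its z axis is the optical axis, pointing out of the lens, upwards and towards the robot.
- petri_dish: Bystander: glass petri dish, 64 mm wide, 14 mm high, on the bench. Origin: centre of its underside.
- spare_mount: Bystander: another specimen mount on the bench, 30 mm wide, 19 mm high. Origin: centre of its underside.
- loupe: Bystander: black eye loupe standing on the bench, 39 mm wide, 41 mm high. Origin: centre of its underside.
There are look-alikes about, which are no part of the job. There is more than one size of the inspection_camera; the job needs the smaller.

How it is judged:
By the outcome, as a careful person would: the job done as asked, in the order asked, and still so for the second after the job is handed in, while the arm keeps its last pose, push and grip.
It also fails if it takes over 61 s, if anything falls off the work surface, if the arm or the gripper's body presses on something with over 40 N, if the wrist force passes 120 N, or if a joint passes its speed limit or range.

### The arm

A 6-joint arm with a two-finger parallel gripper is mounted at the origin on a cart in front of the work surface, level with it; the furniture and walls round the work are solid. World frame = base frame: x ahead of the robot, y to its left, z up, the work surface at z = 0. Lengths are in m, angles in rad, forces in N, time in s.
With the tool pointing down it reaches from about 0.25 to 0.85 m from the base axis. Payload 12.5 kg.
Tool frame: the origin (TCP) lies at the very end of the fingers, on their centre line; the grasp point (between the pads) lies 19 mm behind it; z points along the fingers, y is the line along which they close (so a half turn about z gives the same grasp; the last joint's range is limited). The gripper opens to 93 mm and grips with 3 to 60 N. Pads are 15 mm wide; open, the fingers measure 128 mm over their backs; the gripper's body (75 mm by 188 mm) begins 65 mm behind the grasp point.
Start: joints at [1.176, 0.351, 1.652, -0, 1.139, -0.085], TCP at [0.168, 0.524, 0.219] pointing down, gripper open.
Joint ranges: [-2.75, 2.75], [-0.79, 2.1], [0.01, 2.65], [-1.57, 4.71], [0.07, 3.14], [-2.87, 2.87]. Speed limits (rad/s): [2.22, 2.22, 2.79, 3.14, 3.14, 3.14].

### API

Orientations are given as a rotation vector (axis times angle).
In Python, from workcell import monitor, eyes, ticket gives the robot as it stands.
- The arm moves only by the shell command python3 -m handwheel [OPENING], which reads ROWS from standard input. ROWS is a JSON list of rows, 1 to 5 of them, each of 6 numbers: dx, dy, dz in shares of the most that a row can go, 1 being 62.5 mm, then a rotation vector rx, ry, rz in normalised numbers (1 is pi/2 rad); each row shifts and turns the commanded pose from where the row before left it, along the tool's axes as they then stand; what a row does not reach is not made up. A row lasts 1/8 s, in which the tool goes at most 0.0625 m and 0.188 rad, less where a joint would pass 70% of its speed; a pose out of reach is approached as far as the arm can. OPENING is the finger opening in m, set as the command begins (- or left out keeps the last). The fingers move at their own pace and stop on an object; the grip force is fixed at half the most. Time passes only in rows, so rows that do not move let the fingers close. It prints the time, the measured TCP pose, the force, the opening and the grip force at its end. A shift or turn number past 1, either way, is cut back to 1. Input that does not fit is refused with a message, and nothing moves.
- monitor.sense(): the state, without advancing time (a new reading comes with each control period).
- eyes.get_image(name): name is "scene" or "top" or "wrist"; returns a dict with "frame" (384x512x3 uint8, red, green, blue), "depth" (384x512 float32, m along the optical axis (not along the pixel's ray), 0 where there is no reading), "intrinsics" (3x3 intrinsics, pixels), "k1" (the pictures are not rectified: a ray, as slopes to the right and down, at radius r is drawn at 1 + k1 r^2 times it, then the intrinsics apply), "xyz" and "orientation" of the camera in the world. Camera axes: x right, y up, looking along -z (the intrinsics and any distortion apply to the point x, -y, -z); pixel columns grow to the right and rows downward; lengths in m; the calibration is good to about 2 mm. A picture is of the moment at which its call begins.
- ticket.finish_job(): hands the job in; it is judged then, once.
The state is a dict: "clock": time; "q": joint angles; "joint_velocities": joint speeds; "joint_torque": joint torques, N m; "tcp_pos": TCP position; "tool_rot": TCP orientation; "force": force on the tool from outside, world axes, zero at the start; "wrist_torque": the same for the moment, N m; "finger_gap": finger opening in m; "grip_force": force on a finger pad.
Only numpy, scipy, OpenCV 4.12 (cv2) and the standard library are available. Lean on these libraries where they do the work, as an engineer would, in place of code of your own. Each camera call takes 0.05 s, during which the arm holds its last target. There are 200 camera calls.

## Working session

There is one attempt and no reset: what is moved stays moved. The work goes in short steps, Python scripts to look and compute and a shell command to move; the robot and the scene stay as the last step left them, time stands still between calls to the robot, and variables do not carry over. Pictures are saved under pics/ and viewed, at most 10 in all, crops included, and the job is handed in when it is done.

```bash
ls; mkdir -p pics
cat > h.py <<'E'
import numpy as np,cv2
from scipy.spatial.transform import Rotation as R
from workcell import monitor,eyes,ticket
def rot(o):
    o=np.array(o,float)
    return o if o.shape==(3,3) else R.from_rotvec(o).as_matrix() if o.size==3 else R.from_quat(o).as_matrix()
def grab(n):
    d=eyes.get_image(n); np.savez('pics/'+n+'.npz',**{k:np.array(v) for k,v in d.items()}); return d
def cloud(d):
    K=np.array(d['intrinsics']);k=float(d['k1']);z=np.array(d['depth'])
    h,w=z.shape;u,v=np.meshgrid(np.arange(w),np.arange(h))
    p=cv2.undistortPoints(np.stack([u.ravel(),v.ravel()],1).astype(float).reshape(-1,1,2),K,np.array([k,0,0,0,0.])).reshape(h,w,2)
    c=np.stack([p[...,0]*z,-p[...,1]*z,-z],-1)
    return c@rot(d['orientation']).T+np.array(d['xyz'])
def save(n,f,s=1): cv2.imwrite('pics/'+n,cv2.resize(f[...,::-1],None,fx=s,fy=s,interpolation=cv2.INTER_CUBIC))
E
python3 - <<'E'
from h import *
a=grab('scene');b=grab('top')
print(a['xyz'],a['orientation'],b['xyz'],b['orientation'],a['k1'],a['intrinsics'])
save('s.png',a['frame'],1.5);save('t.png',b['frame'],1.5)
print(monitor.sense())
E
```

```text
pics
[-0.00533483 -0.56548491  1.24160473] [ 0.66570494 -0.22390171 -0.60071716] [-0.5274278  -0.16263411  1.97257618] [ 0.46938888 -0.34474627 -1.24683821] -0.06620531623898256 [[391.20135149   0.         254.42207442]
 [  0.         391.20135149 189.76848077]
 [  0.           0.           1.        ]]
{'clock': 0.1, 'q': array([ 1.17638783e+00,  3.51199136e-01,  1.65234262e+00,  8.84122993e-06,
        1.13907707e+00, -8.46253281e-02]), 'joint_velocities': array([-0.00108681, -0.00072066, -0.0038901 , -0.00069532,  0.00021069,
        0.00046596]), 'joint_torque': array([ 1.19125747e-03, -4.98032641e+01, -2.85702485e+01,  6.99621183e-02,
        2.39123439e-02, -1.00938353e-04]), 'tcp_pos': array([0.16754093, 0.52354892, 0.21815271]), 'tool_rot': array([-4.84629790e-01, -3.10373282e+00,  1.56277399e-03]), 'force': array([ 0.22910203,  0.07499933, -0.38454032]), 'wrist_torque': array([ 0.00210852, -0.01584508,  0.00032335]), 'grip_force': 0.0, 'finger_gap': 0.09313389541959943}
```

View pics/s.png

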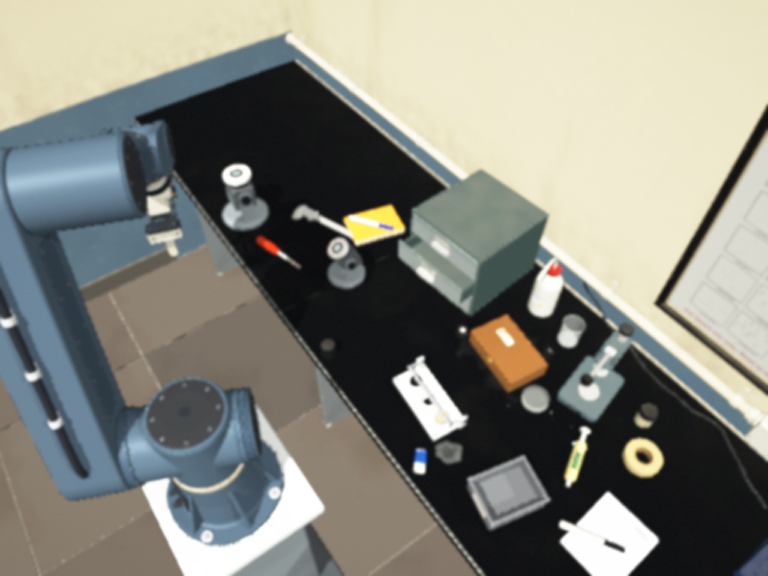

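View pics/t.png

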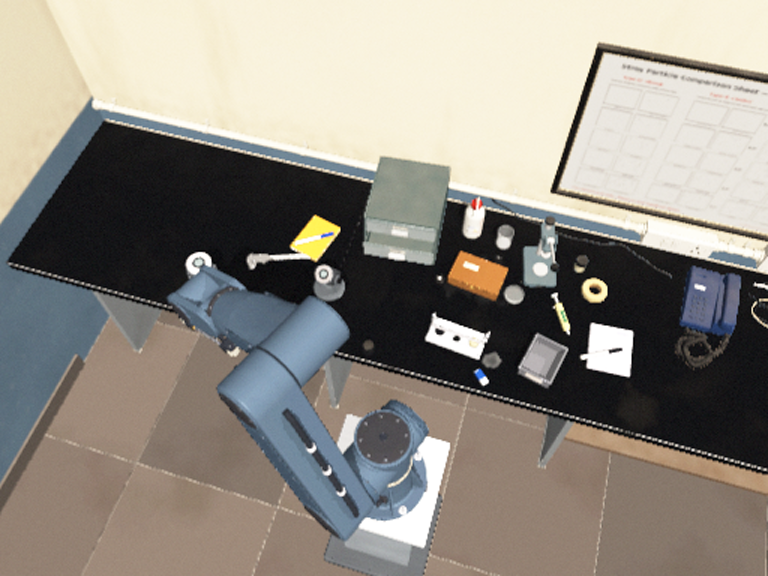

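The scene view (1.5x pixels) shows two inspection cameras: a large one at (240,195) and a small one at (345,262). The job calls for the smaller, so (345,262); I'll check its size below. The rack is at (430,398), the bin at (508,492), the loupe probably at (448,452), and the petri dish at (535,399). The spare mount is probably (328,345).

Run:
```python
from h import *
a=dict(np.load('pics/scene.npz'));P=cloud(a);f=a['frame']
def near(u,v): return np.round(P[int(v/1.5),int(u/1.5)],3)
for n,u,v in [('big',237,172),('small',338,248),('rack',410,400),('bin',508,490),('spare',328,345),('loupe',448,452),('petri',535,398),('blue',420,460)]: print(n,near(u,v))
# rack top face
c=near(430,398);print(c)
m=(abs(P[...,2]-0.02)<0.006)&(np.hypot(P[...,0]-c[0],P[...,1]-c[1])<0.13)&(f.min(-1)>130)
q=P[m][:,:2].astype(np.float32);r=cv2.minAreaRect(q);print('rack',m.sum(),r)
c=near(508,490)
m=(abs(P[...,2]-0.044)<0.006)&(np.hypot(P[...,0]-c[0],P[...,1]-c[1])<0.11)
print('bin',m.sum(),cv2.minAreaRect(P[m][:,:2].astype(np.float32)))
for n,u,v in [('big',240,200),('small',345,265)]:
    c=near(u,v)
    m=(P[...,2]>.006)&(np.hypot(P[...,0]-c[0],P[...,1]-c[1])<0.1)
    print(n,m.sum(),P[m].min(0),P[m].max(0))
def crop(y0,y1,x0,x1): return cv2.resize(f[y0:y1,x0:x1,::-1],(400,400),interpolation=cv2.INTER_CUBIC)
cv2.imwrite('pics/c1.png',np.hstack([crop(140,200,200,260),crop(230,310,250,330)]))
```

```text
big [0.437 0.73  0.166]
small [0.527 0.349 0.121]
rack [ 0.444 -0.072  0.023]
bin [ 0.487 -0.36   0.005]
spare [0.364 0.154 0.044]
loupe [ 0.44  -0.217  0.   ]
petri [ 0.696 -0.235 -0.   ]
blue [ 0.377 -0.198  0.009]
[ 0.477 -0.102  0.04 ]
rack 871 ((0.4609142541885376, -0.09752310067415237), (0.18560001254081726, 0.1258305013179779), 83.95848083496094)
bin 348 ((0.47408008575439453, -0.3671126365661621), (0.10892108082771301, 0.13952583074569702), 76.98626708984375)
big 896 [0.33148459 0.58567136 0.00602098] [0.50110249 0.78241057 0.16648891]
small 630 [0.43693701 0.22539787 0.00601   ] [0.62431896 0.41292855 0.13217485]
```

View pics/c1.png

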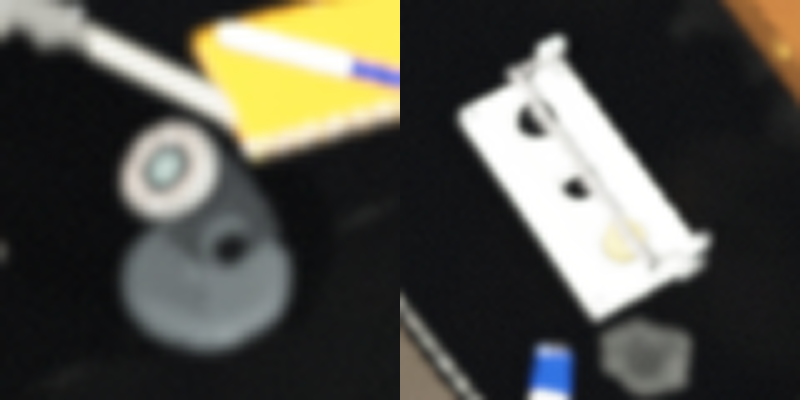

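The left crop shows the small camera: lens ring at about z 0.121, against 0.166 for the big one, so this is the right one. The right crop shows the rack with a dark mount in the far (+y) pocket, a cream mount in the near (-y) pocket, and the bar above them. I'll swing the arm over to the rack to see it close up.

Careful with the scale: shifts go in shares of 62.5 mm and turns go in shares of pi/2 rad. That gives: -0.06 m is -0.96, -0.01 m is -0.16, 0.113 rad / 1.5708 = 0.0719.

```bash
echo '[[-0.96,-0.096,-0.16,0,0,0.0719],[-0.96,-0.096,-0.16,0,0,0.0719],[-0.96,-0.096,-0.16,0,0,0.0719],[-0.96,-0.096,-0.16,0,0,0.0719],[-0.96,-0.096,-0.16,0,0,0.0719]]' | python3 -m handwheel && echo '[[-0.96,-0.096,-0.16,0,0,0.0719],[-0.96,-0.096,-0.16,0,0,0.0719],[-0.96,-0.096,-0.16,0,0,0.0719],[-0.96,-0.096,-0.16,0,0,0.0719],[-0.96,-0.096,-0.16,0,0,0.0719]]' | python3 -m handwheel
python3 - <<'E'
from h import *
w=grab('wrist');save('w1.png',w['frame'],1.5);s=monitor.sense();print(s['tcp_pos'],rot(s['tool_rot']).round(3),w['xyz'],rot(w['orientation']).round(3),w['k1'])
E
```

```text
clock: 0.72
tcp_pos: [0.4084, 0.3456, 0.2687]
tool_rot: [-1.336, -2.843, 0.0]
force: [0.7, -0.3, -0.2]
finger_gap: 0.0926
grip_force: 0.0
clock: 1.35
tcp_pos: [0.5151, 0.0677, 0.3186]
tool_rot: [-2.076, -2.358, 0.001]
force: [0.9, -0.0, 0.3]
finger_gap: 0.093
grip_force: 0.0
[0.51611732 0.06212709 0.3199013 ] [[-0.118  0.993  0.001]
 [ 0.993  0.118 -0.002]
 [-0.003  0.001 -1.   ]] [0.50469628 0.14998354 0.48403866] [[ 0.992 -0.12  -0.037]
 [ 0.126  0.947  0.296]
 [-0.    -0.298  0.955]] 0.014968783869282304
```

View pics/w1.png

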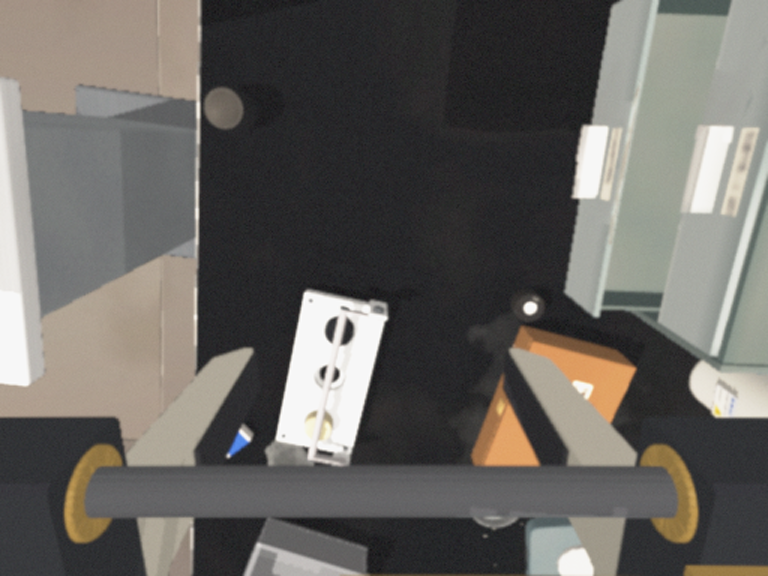

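The wrist view shows the rack well. The dark mount is at (339,331), the empty pocket at (329,376), the cream mount at (318,425), and the bar runs from (343,310) to (318,455). Next I'll measure with depth.

Run:
```python
from h import *
a=dict(np.load('pics/wrist.npz'));P=cloud(a);f=a['frame'].astype(int)
H,W=P.shape[:2];u,v=np.meshgrid(np.arange(W)*1.5,np.arange(H)*1.5)
reg=(u>265)&(u<400)&(v>280)&(v<468)
m=reg&(abs(P[...,2]-0.02)<0.005)&(f.min(-1)>150)
print('rect',m.sum(),np.median(P[m][:,2]),cv2.minAreaRect(P[m][:,:2].astype(np.float32)))
def st(n,u0,v0,r):
    k=(np.hypot(u-u0,v-v0)<r); q=P[k]; print(n,np.percentile(q[:,2],[5,25,50,75,95]).round(4),np.median(q,0).round(4), q[q[:,2]>np.percentile(q[:,2],60)].mean(0).round(4))
st('dark',333,331,5);st('cream',312,425,5);st('empty',328,376,5)
b=reg&(P[...,2]>0.036)
q=P[b];c=q.mean(0);_,_,V=np.linalg.svd(q-c);print('hi',b.sum(),c,V[0])
np.set_printoptions(suppress=True,precision=3,linewidth=200)
for r in (208,216,225,232,240,250,258,262,270,280,288,296): 
    print(r,[(int(x),round(float(P[r,x,0]),3),round(float(P[r,x,1]),3),round(float(P[r,x,2]),3)) for x in range(190,262) if P[r,x,2]>0.033][::3])
e=a['frame'][185:315,170:280]
cv2.imwrite('pics/w2.png',cv2.resize(e[...,::-1],(500,590),interpolation=cv2.INTER_CUBIC))
```

```text
rect 4049 0.01916121394916348 ((0.47984030842781067, -0.09519953280687332), (0.18182514607906342, 0.08394457399845123), 84.1402587890625)
dark [0.0264 0.0271 0.0278 0.041  0.0428] [ 0.4801 -0.0381  0.0278] [ 0.4832 -0.0353  0.0398]
cream [0.0321 0.0334 0.0338 0.0405 0.0421] [ 0.4688 -0.1464  0.0338] [ 0.4716 -0.1435  0.04  ]
empty [-0.0014  0.0414  0.0419  0.0425  0.0429] [ 0.4808 -0.084   0.0419] [ 0.4811 -0.0838  0.0427]
hi 1006 [ 0.49138443 -0.04509706  0.12689499] [-0.04212801 -0.48985501 -0.87078545]
208 [(204, 0.505, 0.15, 0.484), (228, 0.488, -0.012, 0.044), (231, 0.492, -0.012, 0.043), (234, 0.496, -0.012, 0.042), (237, 0.501, -0.011, 0.043), (240, 0.505, -0.011, 0.041), (243, 0.509, -0.013, 0.036), (246, 0.514, -0.008, 0.048), (249, 0.518, -0.008, 0.046), (252, 0.522, -0.009, 0.043), (255, 0.527, -0.009, 0.04)]
216 [(224, 0.483, -0.027, 0.04), (227, 0.488, -0.026, 0.043)]
225 [(222, 0.482, -0.041, 0.041), (225, 0.486, -0.04, 0.043)]
232 [(221, 0.481, -0.053, 0.041), (224, 0.486, -0.052, 0.043)]
240 [(219, 0.479, -0.066, 0.041), (222, 0.484, -0.065, 0.043)]
250 [(217, 0.478, -0.083, 0.041), (220, 0.483, -0.082, 0.042)]
258 [(215, 0.476, -0.097, 0.041), (218, 0.481, -0.096, 0.042)]
262 [(214, 0.475, -0.103, 0.043), (217, 0.48, -0.102, 0.044)]
270 [(212, 0.473, -0.12, 0.038), (215, 0.478, -0.117, 0.042)]
280 [(205, 0.464, -0.143, 0.033), (208, 0.468, -0.142, 0.033), (212, 0.475, -0.135, 0.042), (215, 0.479, -0.14, 0.034)]
288 [(208, 0.47, -0.152, 0.04), (211, 0.475, -0.149, 0.044), (215, 0.481, -0.155, 0.033), (239, 0.505, 0.15, 0.484)]
296 [(207, 0.47, -0.166, 0.042), (210, 0.475, -0.165, 0.042)]
```

View pics/w2.png

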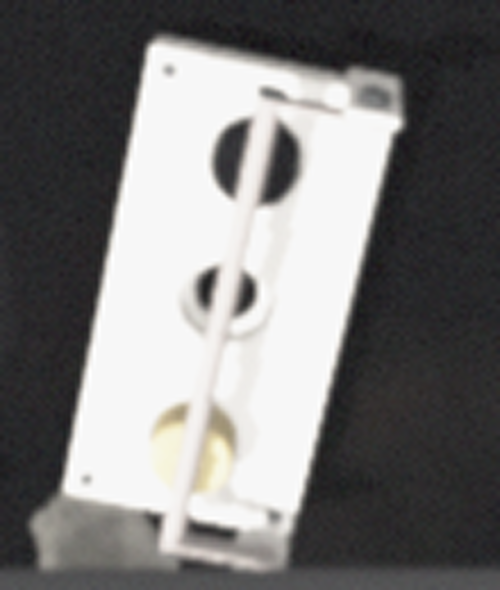

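By depth, the dark mount's top is at 27.8 mm, so it is the thin one (+y pocket). The cream mount's top is at 33.8 mm, so it is the thick one (-y pocket). The bar is at about angle 0. I'll go down to pinch it in the middle.

```bash
cat >> h.py <<'E'
def dl(t,Rt=None):
    "needed rotvec in tool axes, then translation in the tool axes after that turn"
    s=monitor.sense();R0=rot(s['tool_rot']);Rt=R0 if Rt is None else Rt
    print('pos',s['tcp_pos'].round(4),'rv',R.from_matrix(R0.T@Rt).as_rotvec().round(4),'d',(Rt.T@(np.array(t)-s['tcp_pos'])).round(4),'F',s['force'].round(1),'gap',round(s['finger_gap'],4),'gf',round(s['grip_force'],1),'t',s['clock'])
psi=np.deg2rad(-5.86);c_,s_=np.cos(psi),np.sin(psi)
C=np.array([.480,-.095,0]);RX=np.array([c_,s_,0]);RY=np.array([-s_,c_,0])
RD=np.stack([RY,RX,[0,0,-1]],1) # tool down, closing along rack x
E
echo '[[0,0,0.64,0,0,0.07],[0,0,0.64,0,0,0.07],[-0.8528,-0.1056,0.48,0,0,0],[-0.8528,-0.1056,0.48,0,0,0],[-0.8528,-0.1056,0.48,0,0,0]]' | python3 -m handwheel 0.05 >/dev/null; echo '[[0,0,0,0,0,0]]' | python3 -m handwheel >/dev/null
python3 -c "
from h import *
dl(C+[0,0,.024],RD)"
```

```text
pos [ 0.4791 -0.09    0.1466] rv [-0.0041 -0.0005  0.0094] d [-0.0049  0.0014  0.1226] F [ 0.1 -0.1 -0.6] gap 0.0502 gf 0.0 t 2.15
```

To row units: 0.04 m is 0.64, 0.03 m is 0.48, 0.009 rad / 1.5708 = 0.0057.

```bash
echo '[[-0.08,0.0224,0.64,0,0,0.0057],[0,0,0.64,0,0,0],[0,0,0.48,0,0,0],[0,0,0.184,0,0,0],[0,0,0,0,0,0]]' | python3 -m handwheel >/dev/null; echo '[[0,0,0,0,0,0],[0,0,0,0,0,0],[0,0,0,0,0,0],[0,0,0,0,0,0]]' | python3 -m handwheel 0.0
python3 -c "
from h import *
dl(C+[0,0,.024],RD)"
```

```text
clock: 3.28
tcp_pos: [0.4821, -0.093, 0.0274]
tool_rot: [2.327, 2.11, 0.0]
force: [-1.1, -0.4, 0.1]
finger_gap: 0.0149
grip_force: 0.0
pos [ 0.4821 -0.093   0.0274] rv [0.0004 0.0001 0.0042] d [-0.0022 -0.0018  0.0034] F [-1.1 -0.4  0.1] gap 0.0149 gf 0.0 t 3.275
```

To row units: 0.003 m is 0.048, -0.001 m is -0.016.

```bash
echo '[[0,-0.016,0.048,0,0,0],[0,0,0,0,0,0],[0,0,0,0,0,0]]' | python3 -m handwheel
python3 -c "
from h import *
dl(C+[0,0,.024],RD)"
```

```text
clock: 3.65
tcp_pos: [0.4804, -0.0927, 0.0247]
tool_rot: [-2.327, -2.109, 0.001]
force: [-7.5, 1.8, 15.7]
finger_gap: 0.0072
grip_force: 30.0
pos [ 0.4804 -0.0927  0.0247] rv [-0.0013 -0.0002  0.0043] d [-0.0023 -0.0001  0.0007] F [-7.5  1.8 15.7] gap 0.0072 gf 30.0 t 3.65
```

To row units: -0.0098 m is -0.1568, -0.0089 m is -0.1424.

```bash
echo '[[0,0.024,-0.1568,0,0,0],[0,0.0688,-0.1424,0,0,0],[0,0.1072,-0.1152,0,0,0],[0,0.1376,-0.0784,0,0,0],[0,0,0,0,0,0]]' | python3 -m handwheel
python3 -c "
from h import *
p=C+[0,0,.024]-RX*.012+RX*.033+[0,0,.0308]
dl(p,RD)"
```

```text
clock: 4.28
tcp_pos: [0.498, -0.0943, 0.056]
tool_rot: [-2.321, -2.105, 0.01]
force: [-28.3, 1.7, 35.9]
finger_gap: 0.0069
grip_force: 30.0
pos [ 0.498  -0.0943  0.056 ] rv [-0.0101 -0.0008  0.0048] d [-0.0025  0.0032  0.0012] F [-28.3   1.7  35.9] gap 0.0069 gf 30.0 t 4.275
```

To row units: -0.003 m is -0.048, -0.001 m is -0.016.

```bash
echo '[[0,-0.016,-0.048,0,0,0],[0,0,0,0,0,0]]' | python3 -m handwheel
python3 -c "
from h import *
p=C+[0,0,.024]-RX*.012+RX*.033+[0,0,.0308]
dl(p,RD)"
```

```text
clock: 4.53
tcp_pos: [0.5001, -0.0946, 0.0579]
tool_rot: [-2.326, -2.109, 0.002]
force: [-6.5, -1.0, 1.7]
finger_gap: 0.0072
grip_force: 30.0
pos [ 0.5001 -0.0946  0.0579] rv [-0.0021 -0.0003  0.0043] d [-0.0024  0.0011  0.0031] F [-6.5 -1.   1.7] gap 0.0072 gf 30.0 t 4.525
```

To row units: 0.0098 m is 0.1568, 0.0096 m is 0.1536.

```bash
echo '[[0,0.1536,-0.0352,0,0,0],[0,0.1568,0.0128,0,0,0],[0,0,0,0,0,0]]' | python3 -m handwheel; echo '[[0,0.1472,0.0576,0,0,0],[0,0.1232,0.096,0,0,0],[0,0.016,0.016,0,0,0],[0,0,0,0,0,0]]' | python3 -m handwheel
python3 -c "
from h import *
p=C+[0,0,.024]+RX*(.033+.0243)+[0,0,.0223]
dl(p,RD)"
```

```text
clock: 4.9
tcp_pos: [0.5212, -0.097, 0.0599]
tool_rot: [2.327, 2.109, 0.001]
force: [-0.7, -2.1, 4.6]
finger_gap: 0.0068
grip_force: 30.0
clock: 5.4
tcp_pos: [0.5375, -0.0987, 0.0496]
tool_rot: [-2.327, -2.11, 0.002]
force: [-11.3, -1.8, 14.5]
finger_gap: 0.0068
grip_force: 30.0
pos [ 0.5375 -0.0987  0.0496] rv [-0.0014  0.0004  0.0045] d [-0.0022 -0.0003  0.0033] F [-11.3  -1.8  14.5] gap 0.0068 gf 30.0 t 5.4
```

To row units: 0.0028 m is 0.0448, 0.002 m is 0.032.

```bash
echo '[[0,0.032,0.0448,0,0,0],[0,0,0,0,0,0]]' | python3 -m handwheel; echo '[[0,0,0,0,0,0],[0,0,0,0,0,0],[0,0,0,0,0,0]]' | python3 -m handwheel 0.04; echo '[[0,0,-0.48,0,0,0],[0,0,-0.8,0,0,0],[0.64,-0.64,-0.64,0,0,0],[0,0,0,0,0,0]]' | python3 -m handwheel
python3 - <<'E'
from h import *
w=grab('wrist');P=cloud(w);np.set_printoptions(suppress=True)
D=P-C;X=D@RX;Y=D@RY;Z=P[...,2]
m=(abs(Y)<.075)&(Z>.04)&(Z<.09)&(X>-.06)&(X<.09)
print(m.sum(), np.median(X[m]),np.percentile(Z[m],[5,50,90]),np.std(X[m]))
dl(C+RY*.056+[0,0,.1],RD)
save('w3.png',w['frame'],1.5)
E
```

```text
clock: 5.65
tcp_pos: [0.5376, -0.0986, 0.0474]
tool_rot: [-2.324, -2.108, 0.006]
force: [-25.4, 0.3, 33.5]
finger_gap: 0.0065
grip_force: 30.0
clock: 6.02
tcp_pos: [0.5405, -0.0987, 0.046]
tool_rot: [2.327, 2.109, 0.001]
force: [0.1, -0.3, 0.4]
finger_gap: 0.0322
grip_force: 0.0
clock: 6.52
tcp_pos: [0.5078, -0.0579, 0.1645]
tool_rot: [2.323, 2.11, 0.004]
force: [0.3, 0.0, -0.0]
finger_gap: 0.04
grip_force: 0.0
1194 0.056330850841001714 [0.0613319  0.06366986 0.06483728] 0.0022398696689714653
pos [ 0.508  -0.0587  0.1631] rv [0.0026 0.0003 0.0056] d [ 0.0171 -0.0242  0.0631] F [ 1.6  0.6 -0.2] gap 0.0399 gf 0.0 t 6.575
```

View pics/w3.png

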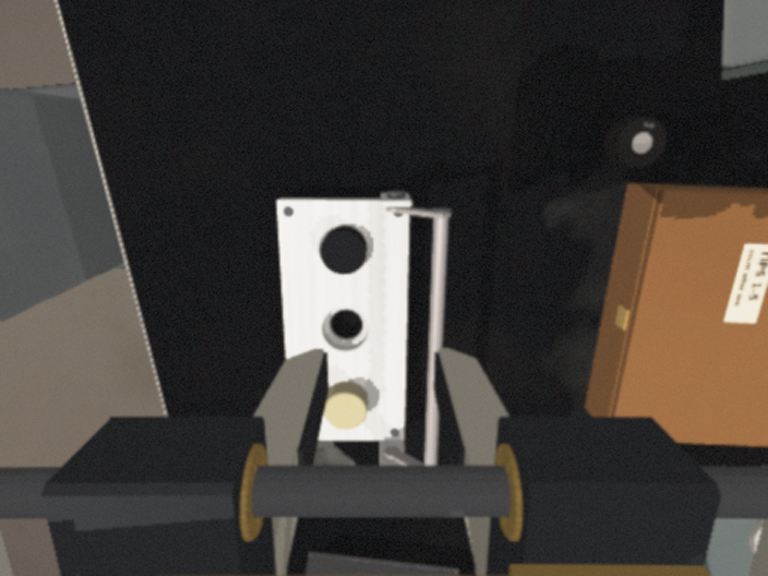

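The bar is right back: it sits at rack x 56 mm with its top at z 64 mm. The dark mount is at (345,249), the empty pocket at (346,325) and the cream mount at (346,411). Now I'll fit the mount positions.

Run:
```python
from h import *
w=dict(np.load('pics/wrist.npz'));P=cloud(w)
D=P-C;X=D@RX;Y=D@RY;Z=P[...,2]
m=(abs(Z-.0195)<.004)&(abs(X)<.06)&(abs(Y)<.11);print('rack',[cv2.minAreaRect(P[m][:,:2].astype(np.float32))])
for n,y0,z0 in(('dark',.056,.028),('cream',-.056,.034)):
    m=(abs(Z-z0)<.003)&(np.hypot(X,Y-y0)<.022)
    c,r=cv2.minEnclosingCircle(np.stack([X[m],Y[m]],1).astype(np.float32));print(n,m.sum(),np.median(Z[m]),X[m].mean(),Y[m].mean(),c,r)
dl(C+RY*.056+[0,0,.0225],RD)
```

```text
rack [((0.4798530340194702, -0.09540969878435135), (0.18121238052845, 0.08428621292114258), 84.11328125)]
dark 747 0.027253523579855388 6.588679489725532e-05 0.05456273494481871 (-8.623768371762708e-05, 0.054358743131160736) 0.015040677040815353
cream 578 0.03321164089628381 0.00021366279342948483 -0.05674929873653437 (0.00013987421698402613, -0.0573749840259552) 0.015414760448038578
pos [ 0.508  -0.0587  0.1631] rv [0.0026 0.0003 0.0056] d [ 0.0171 -0.0242  0.1406] F [ 1.6  0.6 -0.2] gap 0.0399 gf 0.0 t 6.575
```

To row units: 0.04 m is 0.64, 0.0158 m is 0.2528, 0.005 rad / 1.5708 = 0.0032.

```bash
echo '[[0.2528,-0.3872,0.64,0,0,0.0032],[0,0,0.64,0,0,0],[0,0,0.48,0,0,0],[0,0,0.32,0,0,0],[0,0,0,0,0,0]]' | python3 -m handwheel 0.044 >/dev/null
python3 -c "
from h import *
dl(C+RY*.0547+[0,0,.0215],RD)"
```

```text
pos [ 0.4843 -0.0414  0.03  ] rv [-0.0037 -0.0002 -0.0012] d [0.001  0.0011 0.0085] F [0.1 0.2 0.3] gap 0.0444 gf 0.0 t 7.2
```

To row units: 0.008 m is 0.128, 0.0011 m is 0.0176.

```bash
echo '[[0.016,0.0176,0.128,0,0,0],[0,0,0,0,0,0]]' | python3 -m handwheel;echo '[[0,0,0,0,0,0],[0,0,0,0,0,0],[0,0,0,0,0,0],[0,0,0,0,0,0]]' | python3 -m handwheel 0
```

```text
clock: 7.45
tcp_pos: [0.4866, -0.0404, 0.024]
tool_rot: [2.333, 2.104, 0.0]
force: [-0.4, -0.8, -0.2]
finger_gap: 0.0443
grip_force: 0.0
clock: 7.95
tcp_pos: [0.4866, -0.0403, 0.0243]
tool_rot: [2.333, 2.104, 0.001]
force: [-0.4, -0.0, 5.7]
finger_gap: 0.0279
grip_force: 30.0
```

To row units: -0.04 m is -0.64, -0.03 m is -0.48.

```bash
echo '[[0,0,-0.16,0,0,0],[0,0,-0.32,0,0,0],[0,0,-0.48,0,0,0],[0,0,-0.64,0,0,0],[0,0,0,0,0,0]]' | python3 -m handwheel
python3 - <<'E'
from h import *
w=grab('wrist');cv2.imwrite('pics/w4.png',w['frame'][100:,:,::-1])
B=np.array([.474,-.367,0])
dl(B+[0,0,.10],RD);P=cloud(w);D=P-C
k=(np.hypot((D@RX),(D@RY)-.0545)<.008);print('pocket z',np.median(P[k][:,2]))
E
```

```text
clock: 8.57
tcp_pos: [0.4877, -0.0405, 0.1268]
tool_rot: [2.33, 2.101, 0.005]
force: [-0.8, -0.1, -0.5]
finger_gap: 0.0282
grip_force: 30.0
pos [ 0.4868 -0.0403  0.125 ] rv [ 0.0023  0.0002 -0.0007] d [-0.3263  0.0207  0.025 ] F [-0.  -0.9 -1.3] gap 0.0281 gf 30.0 t 8.625
pocket z 0.1292874932135506
```

View pics/w4.png

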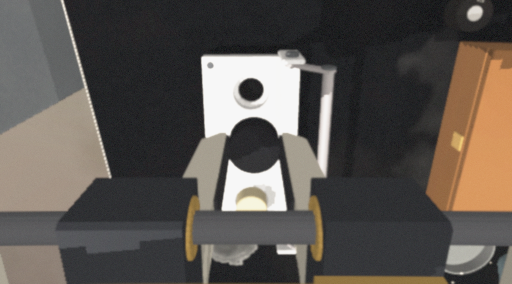

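The dark mount is held between the fingers at (253,144). On to the bin.

```bash
echo '[[-0.48,0.032,0,0,0,0],[-0.88,0.064,0,0,0,0],[-0.88,0.064,0,0,0,0],[-0.88,0.064,0,0,0,0],[-0.88,0.064,0,0,0,0]]' | python3 -m handwheel >/dev/null;  echo '[[-0.72,0.048,0,0,0,0],[-0.48,0,0,0,0,0],[0,0,0,0,0,0]]' | python3 -m handwheel
python3 - <<'E'
from h import *
s=grab('scene');P=cloud(s)
w=grab('wrist');Q=cloud(w);np.set_printoptions(suppress=True)
for n,P in(('scene',P),('wrist',Q)):
    m=(abs(P[...,2]-.044)<.004)&(abs(P[...,0]-.474)<.1)&(abs(P[...,1]+.367)<.1);print(n,m.sum(),cv2.minAreaRect(P[m][:,:2].astype(np.float32)))
dl([.474,-.367,.06],RD)
E
```

```text
clock: 9.62
tcp_pos: [0.4728, -0.3668, 0.1224]
tool_rot: [-2.334, -2.1, 0.0]
force: [0.2, 1.0, -0.7]
finger_gap: 0.0281
grip_force: 30.0
scene 223 ((0.4730719029903412, -0.3674250543117523), (0.10816852003335953, 0.13916346430778503), 76.51911926269531)
wrist 3893 ((0.4739448130130768, -0.36834052205085754), (0.10693137347698212, 0.1370430439710617), 76.28373718261719)
pos [ 0.4733 -0.3649  0.1228] rv [-0.0017 -0.0015 -0.001 ] d [-0.0021  0.0009  0.0628] F [ 0.3  0.7 -1.4] gap 0.0287 gf 30.0 t 9.725
```

To row units: 0.04 m is 0.64, 0.017 m is 0.272.

```bash
echo '[[-0.032,0.016,0.64,0,0,0],[0,0,0.64,0,0,0],[0,0,0.272,0,0,0],[0,0,0,0,0,0]]' | python3 -m handwheel; echo '[[0,0,0,0,0,0],[0,0,0,0,0,0]]' | python3 -m handwheel 0.05;  echo '[[0,0,-0.48,0,0,0],[0,0,-0.8,0,0,0],[0.8,0,-0.64,0,0,0],[0,0,0,0,0,0]]' | python3 -m handwheel
python3 - <<'E'
from h import *
w=grab('wrist');P=cloud(w);f=w['frame']
m=(abs(P[...,2]-.019)<.005)&(abs(P[...,0]-.474)<.06)&(abs(P[...,1]+.367)<.045)&(f.max(-1)<70);print(m.sum(),P[m].mean(0) if m.any() else 0)
dl(C-RY*.057+[0,0,.0235],RD)
E
```

```text
clock: 10.22
tcp_pos: [0.4745, -0.3669, 0.0265]
tool_rot: [-2.331, -2.104, 0.0]
force: [0.2, 0.1, -0.1]
finger_gap: 0.0285
grip_force: 30.0
clock: 10.48
tcp_pos: [0.4752, -0.3682, 0.0284]
tool_rot: [2.331, 2.103, 0.0]
force: [0.2, 0.7, 0.1]
finger_gap: 0.0435
grip_force: 0.0
clock: 10.98
tcp_pos: [0.4811, -0.3182, 0.1499]
tool_rot: [2.327, 2.103, 0.002]
force: [1.0, -0.1, -0.4]
finger_gap: 0.0502
grip_force: 0.0
598 [ 0.47622923 -0.36716659  0.01811292]
pos [ 0.4804 -0.319   0.148 ] rv [0.0029 0.0019 0.0008] d [ 0.1658 -0.0233  0.1245] F [-0.5  0.1 -0.5] gap 0.0497 gf 0.0 t 11.025
```

To row units: 0.0558 m is 0.8928, 0.055 m is 0.88.

```bash
echo '[[0.88,-0.128,0,0,0,0],[0.88,-0.128,0,0,0,0],[0.8928,-0.1168,0.48,0,0,0],[0,0,0.64,0,0,0],[0,0,0,0,0,0]]' | python3 -m handwheel 0.044 >/dev/null
python3 -c "
from h import *
dl(C-RY*.057+[0,0,.0235],RD)"
```

```text
pos [ 0.472  -0.1527  0.0744] rv [-0.0052 -0.0015 -0.0006] d [0.0012 0.0021 0.0509] F [ 0.6 -0.5  1. ] gap 0.0438 gf 0.0 t 11.65
```

To row units: 0.03 m is 0.48, 0.0185 m is 0.296.

```bash
echo '[[0.016,0.032,0.48,0,0,0],[0,0,0.296,0,0,0],[0,0,0,0,0,0]]' | python3 -m handwheel ; echo '[[0,0,0,0,0,0],[0,0,0,0,0,0],[0,0,0,0,0,0],[0,0,0,0,0,0]]' | python3 -m handwheel 0;python3 -c "
from h import *
dl(C-RY*.057+[0,0,.0235],RD)"
```

```text
clock: 12.02
tcp_pos: [0.4755, -0.1531, 0.0282]
tool_rot: [-2.333, -2.102, 0.001]
force: [-0.6, -0.1, -0.3]
finger_gap: 0.044
grip_force: 0.0
clock: 12.52
tcp_pos: [0.4754, -0.1526, 0.0292]
tool_rot: [2.333, 2.104, -0.001]
force: [-5.3, -2.0, 7.5]
finger_gap: 0.0284
grip_force: 30.0
pos [ 0.4754 -0.1526  0.0292] rv [-0.0003  0.0005 -0.0005] d [ 0.0008 -0.0013  0.0057] F [-5.3 -2.   7.5] gap 0.0284 gf 30.0 t 12.525
```

The grip is only about 5 mm deep, so I'll open, go lower and grip again.

To row units: 0.006 m is 0.096, -0.001 m is -0.016.

```bash
echo '[[0,0,0,0,0,0],[0,0,0,0,0,0]]' | python3 -m handwheel 0.044 >/dev/null; echo '[[0.008,-0.016,0.096,0,0,0],[0,0,0,0,0,0]]' | python3 -m handwheel; echo '[[0,0,0,0,0,0],[0,0,0,0,0,0],[0,0,0,0,0,0],[0,0,0,0,0,0]]' | python3 -m handwheel 0
```

```text
clock: 13.02
tcp_pos: [0.4743, -0.1515, 0.0216]
tool_rot: [-2.332, -2.104, 0.001]
force: [0.8, -0.4, 0.5]
finger_gap: 0.0441
grip_force: 0.0
clock: 13.52
tcp_pos: [0.4747, -0.1517, 0.0222]
tool_rot: [-2.333, -2.104, 0.0]
force: [-0.1, 0.7, -0.7]
finger_gap: 0.0295
grip_force: 30.0
```

To row units: -0.04 m is -0.64, -0.03 m is -0.48.

```bash
echo '[[0,0,-0.16,0,0,0],[0,0,-0.48,0,0,0],[0,0,-0.64,0,0,0],[0,0,-0.64,0,0,0],[0,0,-0.64,0,0,0]]' | python3 -m handwheel; echo '[[0.7824,0.4464,-0.32,0,0,-0.0541],[0.7824,0.4464,-0.32,0,0,-0.0541],[0.7824,0.4464,-0.32,0,0,-0.0541],[0.7824,0.4464,-0.16,0,0,-0.0541]]' | python3 -m handwheel >/dev/null; echo '[[0.7824,0.4464,0,0,0,-0.0541],[0.7824,0.4464,0,0,0,-0.0541],[0.7824,0.4464,0,0,0,-0.0541],[0.7824,0.4464,0,0,0,-0.0541],[0,0,0,0,0,0]]' | python3 -m handwheel
python3 - <<'E'
from h import *
w=grab('wrist');save('w5.png',w['frame'],1.5);dl([.527,.349,.2])
E
```

```text
clock: 14.15
tcp_pos: [0.4745, -0.1516, 0.1842]
tool_rot: [2.332, 2.104, 0.0]
force: [0.7, 0.1, -0.4]
finger_gap: 0.029
grip_force: 30.0
clock: 15.28
tcp_pos: [0.6145, 0.2706, 0.2523]
tool_rot: [-1.491, -2.765, -0.0]
force: [0.1, -1.2, -1.2]
finger_gap: 0.0289
grip_force: 30.0
pos [0.6148 0.2686 0.2523] rv [0. 0. 0.] d [ 0.1154 -0.0294  0.0523] F [-0.5 -0.5 -0.6] gap 0.0292 gf 30.0 t 15.325
```

View pics/w5.png

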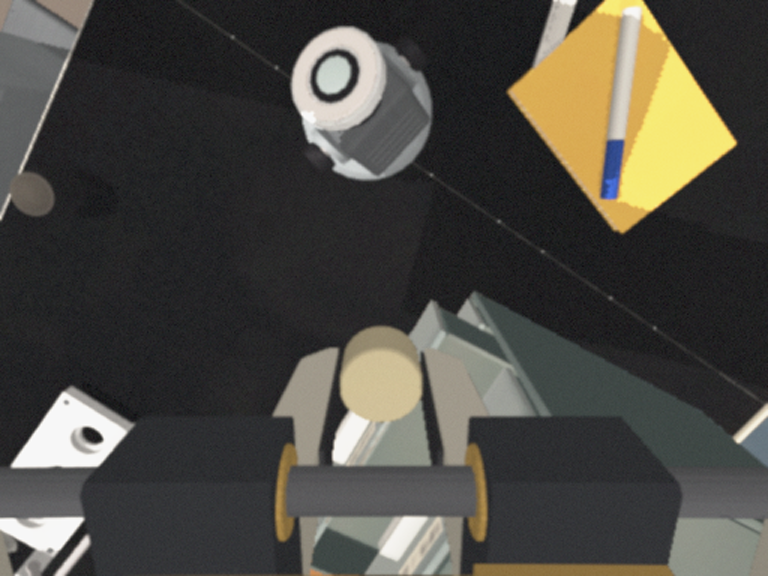

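The wrist view shows the ring light and lens at (335,76), the foot centred at about (370,108), the knobs at (410,50) and (320,157), and the held cream mount at (380,365). Next I'll fit the lens pose and the position of the mount in the fingers.

Run:
```python
from h import *
np.set_printoptions(suppress=True,precision=4)
w=dict(np.load('pics/wrist.npz'));P=cloud(w);f=w['frame'].astype(int)
H,W=P.shape[:2];u,v=np.meshgrid(np.arange(W)*1.5,np.arange(H)*1.5)
def plane(q):
    for _ in range(5):
        c=q.mean(0);n=np.linalg.svd(q-c)[2][2];n*=np.sign(n[2]);d=(q-c)@n;q=q[abs(d)<max(2*d.std(),1e-4)]
    return c,n,d.std()
m=(np.hypot(u-338,v-77)<50)&(f.min(-1)>150)&(P[...,2]>.1)
q=P[m];c,n,s=plane(q);print('ring',m.sum(),c,n,s,'tilt',np.arccos(n[2]),'az',np.arctan2(n[1],n[0]))
e1=np.cross(n,[0,0,1]);e1/=np.linalg.norm(e1);e2=np.cross(n,e1)
qq=q[abs((q-c)@n)<.003];ab=np.stack([(qq-c)@e1,(qq-c)@e2],1).astype(np.float32)
cc,r=cv2.minEnclosingCircle(ab);L=c+e1*cc[0]+e2*cc[1];print('ring centre',L,r,'dia spans',np.ptp(ab,0))
# ellipse of ring outline in 2D as a check
A=L-.045*n;print('implied axis pt',A,'(z should be .078)')
# foot
m=(np.hypot(P[...,0]-A[0],P[...,1]-A[1])<.058)&(P[...,2]>.003)&(P[...,2]<.02)
cc,r=cv2.minEnclosingCircle(P[m][:,:2].astype(np.float32));print('foot',m.sum(),cc,r,np.median(P[m][:,2]))
# knobs
m=(np.hypot(P[...,0]-A[0],P[...,1]-A[1])<.06)&(abs(P[...,2]-.08)<.02)&(f.max(-1)<45)
k=P[m][:,:2];a1=np.linalg.svd(k-k.mean(0))[2][0];print('knobs',m.sum(),k.mean(0),a1)
# mount in tool frame
s=monitor.sense();T=rot(s['tool_rot']);D=(P-s['tcp_pos'])@T
m=(np.hypot(u-380,v-365)<60)&(f[...,0]-f[...,2]>45)&(f[...,0]>100)&(v<420)&(abs(D[...,2]+.011)<.004)
g=D[m];c2,n2,s2=plane(g);cc,r=cv2.minEnclosingCircle(g[:,:2].astype(np.float32))
print('mount',m.sum(),g.mean(0),n2,s2,cc,r,g.min(0),g.max(0))
```

```text
ring 2677 [0.5288 0.3547 0.1174] [-0.4745  0.086   0.8761] 0.0009192650196650359 tilt 0.5031722503961495 az 2.96233078825419
ring centre [0.5268 0.3545 0.1164] 0.0290138628333807 dia spans [0.055  0.0575]
implied axis pt [0.5482 0.3507 0.0769] (z should be .078)
foot 886 (0.5481145977973938, 0.3504483103752136) 0.051788847893476486 0.010710403445711947
knobs 199 [0.5549 0.3817] [-0.0887 -0.9961]
mount 2011 [ 0.0016  0.0007 -0.011 ] [ 0.0077 -0.0006  1.    ] 0.0004345820463830232 (0.0011253929696977139, 0.0008140243589878082) 0.014823971316218376 [-0.0128 -0.0132 -0.0129] [ 0.0155  0.0149 -0.009 ]
```

```bash
cat >> h.py <<'E'
n=np.array([-.4745,.086,.8761]);n/=np.linalg.norm(n);L=np.array([.5481,.3505,.078])+.045*n
def target(h,off=(.0012,.0008,.0103)):
    s=monitor.sense();R0=rot(s['tool_rot']);z0=R0[:,2];a=np.cross(z0,-n);sn=np.linalg.norm(a)
    Rt=R.from_rotvec(a/sn*np.arctan2(sn,z0@-n)).as_matrix()@R0 if sn>1e-6 else R0
    return L+h*n-Rt@np.array(off),Rt
E
python3 - <<'E'
from h import *
t,Rt=target(.12);print(L,t);dl(t,Rt);print((rot(monitor.sense()['tool_rot']).T@(t-monitor.sense()['tcp_pos'])).round(4))
E
```

```text
[0.52674854 0.35436981 0.11742258] [0.46488176 0.36413831 0.23169089]
pos [0.6148 0.2686 0.2523] rv [-0.3655 -0.3461  0.    ] d [ 0.1548 -0.0656 -0.0613] F [-0.5 -0.5 -0.6] gap 0.0292 gf 30.0 t 15.325
[ 0.162  -0.0732  0.0207]
```

Careful with the scale: shifts go in shares of 62.5 mm and turns go in shares of pi/2 rad. That gives: -0.01 m is -0.16, -0.122 rad / 1.5708 = -0.0777.

```bash
echo '[[0,0,-0.16,-0.0777,-0.0735,0],[0,0,-0.16,-0.0777,-0.0735,0],[0,0,-0.16,-0.0777,-0.0735,0],[0,0,0,0,0,0]]' | python3 -m handwheel; echo '[[0.64,-0.272,-0.16,0,0,0],[0.64,-0.272,-0.16,0,0,0],[0.64,-0.272,-0.16,0,0,0],[0.56,-0.2336,0,0,0,0],[0,0,0,0,0,0]]' | python3 -m handwheel
python3 - <<'E'
from h import *
t,Rt=target(.08);dl(t,Rt);print(monitor.sense()['q'].round(2))
E
```

```text
clock: 15.82
tcp_pos: [0.6089, 0.2673, 0.2821]
tool_rot: [1.265, 2.334, 0.212]
force: [0.4, 0.0, -0.4]
finger_gap: 0.0292
grip_force: 30.0
clock: 16.45
tcp_pos: [0.4749, 0.3615, 0.2324]
tool_rot: [1.266, 2.336, 0.208]
force: [0.5, 0.3, -0.3]
finger_gap: 0.029
grip_force: 30.0
pos [0.4749 0.3615 0.2324] rv [-0.0039  0.0002 -0.    ] d [ 0.0071 -0.0063  0.0357] F [ 0.5  0.3 -0.3] gap 0.029 gf 30.0 t 16.45
[ 0.75  0.31  1.76 -0.55  0.84  0.5 ]
```

To row units: 0.012 m is 0.192, 0.011 m is 0.176, -0.004 rad / 1.5708 = -0.0025.

```bash
echo '[[0.112,-0.096,0.192,-0.0025,0,0],[0,0,0.192,0,0,0],[0,0,0.176,0,0,0],[0,0,0,0,0,0],[0,0,0,0,0,0]]' | python3 -m handwheel>/dev/null
python3 - <<'E'
from h import *
t,Rt=target(.06);dl(t,Rt)
w=grab('wrist');save('w6.png',w['frame'],1.5)
E
```

```text
pos [0.4847 0.3608 0.1985] rv [0.0041 0.001  0.    ] d [ 0.0009 -0.0013  0.0212] F [ 0.1 -0.5  0.4] gap 0.029 gf 30.0 t 17.075
```

View pics/w6.png

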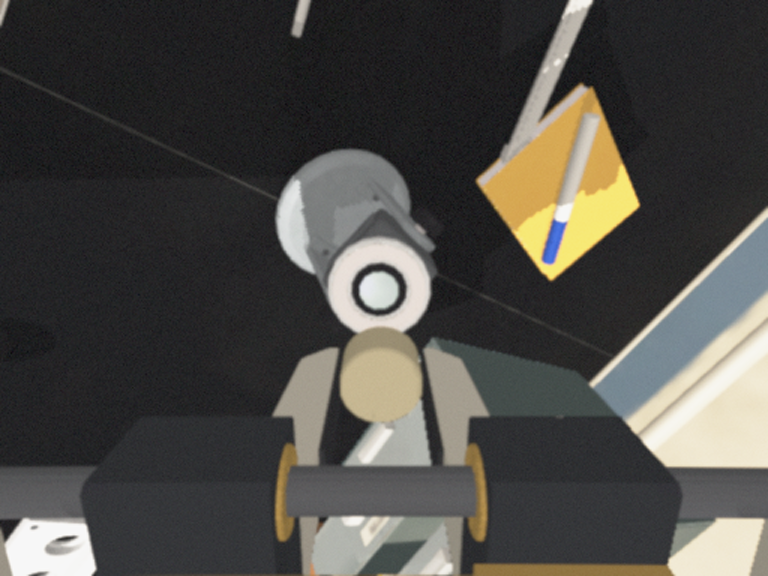

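The ring and lens at (380,288) are visible just beyond the held mount at (380,375), in line with it. I'll refit in the tool frame to check before the last approach.

Run:
```python
from h import *
np.set_printoptions(suppress=True,precision=4)
w=dict(np.load('pics/wrist.npz'));P=cloud(w);f=w['frame'].astype(int)
H,W=P.shape[:2];u,v=np.meshgrid(np.arange(W)*1.5,np.arange(H)*1.5)
s=monitor.sense();T=rot(s['tool_rot']);D=(P-s['tcp_pos'])@T
m=(np.hypot(u-380,v-288)<55)&(f.min(-1)>150)&(v<325)&(abs(D[...,2]-.09)<.015)
q=D[m]
for _ in range(6):
    c=q.mean(0);nn=np.linalg.svd(q-c)[2][2];nn*=np.sign(nn[2]);d=(q-c)@nn;q=q[abs(d)<2.5*d.std()]
cc,r=cv2.minEnclosingCircle(q[:,:2].astype(np.float32));print('ring',m.sum(),cc,r,c,'normal',nn,d.std())
m=(np.hypot(u-335*0-380,v-291)<16)&(f.min(-1)>120);print('lens centre xyz',D[m].mean(0),np.median(D[m],0))
m=(np.hypot(u-380,v-365)<60)&(f[...,0]-f[...,2]>30)&(f[...,0]>90)&(abs(D[...,2]+.011)<.003)&(v<420)
g=D[m];print('mount',cv2.minEnclosingCircle(g[:,:2].astype(np.float32)),np.median(g,0))
```

```text
ring 2723 (0.00331561709754169, -0.0017631308874115348) 0.028773799538612366 [ 0.0065 -0.0018  0.0928] normal [-0.0171  0.0045  0.9998] 0.001060209547080516
lens centre xyz [ 0.0026 -0.0009  0.0913] [ 0.0024 -0.0011  0.092 ]
mount ((-0.0006245974218472838, -0.0007169163436628878), 0.015622882172465324) [ 0.0006 -0.0009 -0.0109]
```

To row units: 0.011 m is 0.176, 0.002 m is 0.032, -0.006 rad / 1.5708 = -0.0038.

```bash
echo '[[0.032,-0.0128,0.176,0,-0.0038,0],[0,0,0.1632,0,0,0],[0,0,0,0,0,0],[0,0,0,0,0,0],[0,0,0,0,0,0]]' | python3 -m handwheel
python3 - <<'E'
from h import *
t,Rt=target(.06);dl(t,Rt)
w=grab('wrist');P=cloud(w);f=w['frame'].astype(int);s=monitor.sense();T=rot(s['tool_rot']);D=(P-s['tcp_pos'])@T
m=(np.hypot(D[...,0],D[...,1])<.045)&(abs(D[...,2]-.071)<.012)&(f.min(-1)>140)
q=D[m]
for _ in range(6):
    c=q.mean(0);nn=np.linalg.svd(q-c)[2][2];nn*=np.sign(nn[2]);d=(q-c)@nn;q=q[abs(d)<2.5*d.std()]
print('ring',m.sum(),cv2.minEnclosingCircle(q[:,:2].astype(np.float32)),c,nn)
m=(np.hypot(D[...,0],D[...,1])<.018)&(abs(D[...,2]+.011)<.003)&(f[...,0]-f[...,2]>30)
print('mount',cv2.minEnclosingCircle(D[m][:,:2].astype(np.float32)),np.median(D[m],0))
E
```

```text
clock: 17.75
tcp_pos: [0.4932, 0.3603, 0.1791]
tool_rot: [1.262, 2.327, 0.214]
force: [0.1, -0.1, -0.9]
finger_gap: 0.0293
grip_force: 30.0
pos [0.4932 0.3603 0.1791] rv [0.0045 0.0068 0.    ] d [-0.0012 -0.0006  0.0001] F [ 0.1 -0.1 -0.9] gap 0.0293 gf 30.0 t 17.75
ring 2944 ((0.0017372299917042255, -0.0009849548805505037), 0.028950773179531097) [ 0.00703555 -0.00103949  0.07159506] [-0.01124739  0.00603623  0.99991853]
mount ((-0.00038608256727457047, -0.000728880288079381), 0.015449399128556252) [ 0.00066213 -0.00082423 -0.01108727]
```

```bash
echo '[[0,0,0,0,0,0],[0,0,0,0,0,0],[0,0,0,0,0,0]]' | python3 -m handwheel && python3 -c "
from h import *
print(abs(monitor.sense()['joint_velocities']).max(),ticket.finish_job())"
```

```text
clock: 18.18
tcp_pos: [0.4931, 0.3602, 0.1789]
tool_rot: [1.263, 2.327, 0.213]
force: [0.1, 0.9, -0.2]
finger_gap: 0.0294
grip_force: 30.0
the job is handed in; nothing more can be done
0.0016428274896642299 None
```

I handed the job in at 18.2 s: the keeper bar is right back, the thin mount is in the reject bin, and the thick mount is held still at the smaller camera, about 60 mm from the lens, square to within about 0.01 rad and centred to about 2 mm by the wrist camera; I took no last picture of the dish, spare mount and loupe, but no move went near them.

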